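# Stand the toppled accumulator bottle up and hold the thickness probe on its crown

## Task

One of the three accumulator bottles in the plywood lane has toppled: stand it upright, crown up, in the gap between its two standing neighbours and let go of it. Then take the spring-tipped thickness probe out of its holder and press its tip gently on the crown of that same bottle, inside the inked ring, with the probe upright and the sprung tip pushed in about half of its travel. Finish while still holding the probe there, and leave the neighbouring bottles and the other things standing where they are.

Things in the scene. Friction and masses are not known exactly. Their poses are not given: they have to be found in the camera images.
- bottle_mid (a point): centre (half-way up) of the toppled bottle, the one that starts lying on its side along the lane, in the gap. Plain aluminium, 58 mm diameter, 80 mm long, about 0.4 kg. Its z axis runs from foot to crown; the last 12 mm narrow to a flat crown of 50 mm diameter; the lowest 14 mm are a dark octagonal foot, 58 mm across flats. All three bottles are alike.
- bottle_mark (a point): centre of the flat crown of that bottle, 40 mm from bottle_mid along its z axis; the spot is marked by an inked ring around it (black, flush, 24 mm inner and 30 mm outer diameter). z points out of the crown.
- bottle: the toppled bottle as a whole; its origin is bottle_mid.
- lane: fixed plywood tray, 170 mm in x by 440 mm in y (its own axes; the lane runs along y), origin at the centre of its underside. Floor 6 mm thick, rails around the edge 10 mm wide, their tops 18 mm above the underside, so 150 mm clear between the long rails.
- left_mid (a point): centre (half-way up, 46 mm above the table) of the standing neighbour bottle towards the lane's +y end, about 155 mm from the lane's middle; same size as the toppled one, stands loose.
- right_mid (a point): the same for the neighbour towards the lane's -y end.
- holder: fixed black block 75 x 75 x 60 mm high, origin at the centre of its underside, with an upright 27 mm through hole in its middle; the probe stands in the hole, its flange resting on the block's top.
- probe_grip (a point): point on the probe's axis to grip at, 50 mm above the underside of its flange (110 mm above the table at the start). Grey square handle 22 x 22 mm, from 5 to 80 mm above the flange's underside, sides along this point's x and y; z points up, away from the tip. The probe stands upright and loose in its holder, 0.13 kg.
- probe_tip (a point): flat end of the probe's sprung tip, 8 mm diameter, 102 mm below probe_grip when not pressed; it sticks 12 mm out of the nose.
- probe: the probe as a whole, origin on its axis at the underside of its steel flange (38 mm diameter, 5 mm thick), 50 mm below probe_grip. Below the flange a black nose, 22 mm diameter and 40 mm long, sits in the holder's hole; out of the nose sticks the sprung steel tip.
- plunger (a joint): how far the sprung tip is pushed into the nose: 0 = fully out, 0.010 m = end of its travel; the spring takes 0.5 N per mm, so 2.5 N at half travel.
- sprayer_mid (a point): half-way up (77 mm) a white spray bottle with a red trigger head, 154 mm tall; a bystander towards the back.
- jar_mid (a point): half-way up a brown glass jar 64 mm diameter, 85 mm tall; a bystander towards the back.
- aerosol_mid (a point): half-way up a tall can 56 mm diameter, 150 mm tall; a bystander towards the back.
- stepblock_mid (a point): 12 mm above the underside of a small stepped steel block, 90 x 30 mm and 24 mm high; a bystander lying on the table between the lane and the holder, nearer the robot.
- wrench_grip (a point): on the handle of an open-ended steel wrench lying to the right of the holder; a bystander.
- driver_grip (a point): on the handle of a screwdriver lying to the right of the holder; a bystander.
Things that resemble listed ones, but are neither listed nor needed, are in the scene too. What is shaped like the bottle but turquoise is not meant. What is shaped like the holder but blue is not meant.

How it is judged (in metres and radians):
On the way, in this order (a step that is already met when the one before it is completed fails the run):
1. the toppled bottle stands upright, crown up, on the lane's floor in the gap, let go and at rest (angle between bottle_mid's own z axis and vertical below 0.06 rad and y of bottle_mid in the frame of lane between -0.09 and 0.09 m and x of bottle_mid in the frame of lane between -0.05 and 0.05 m and z of bottle_mid in the frame of lane below 0.052 m and contact force between the fingers and bottle below 0.1 N and linear speed of bottle below 0.02 m/s), for 0.2 s.
2. the probe has been drawn out of its holder (distance between probe and holder above 0.11 m and contact force between the fingers and probe above 0.5 N), for 0.1 s.
At the end, for the whole second after the job is handed in: Ends holding: bottle stands (3.4 deg) on the lane floor, untouched by fingers, within 90 mm along / 50 mm across of lane middle; probe in the fingers only, within 8 deg of upright, tip within 9 mm of the ring centre, pressing 0.8 to 6 N, pushed in 2 to 8.5 mm; neighbours stand (all of step 1 and horizontal distance between probe_tip and bottle_mark below 0.009 m and angle between probe_grip's own z axis and vertical below 0.14 rad and contact force between probe and bottle between 0.8 and 6 N and value of joint plunger between 0.002 and 0.0085 m and contact force between the fingers and probe above 0.5 N and contact force between probe and holder below 0.05 N and contact force between probe and lane below 0.05 N and angle between each of left_mid, right_mid's own z axis and vertical below 0.06 rad); the arm keeps its last pose, push and grip.
It fails at once if a neighbouring bottle is moved by more than 25 mm or tipped (distance of any of left_mid, right_mid from where it was at the start of the episode above 0.025 m or angle between any of left_mid, right_mid's own z axis and vertical above 0.35 rad).
It fails at once if another thing on the table is moved by more than 30 mm (distance of any of sprayer_mid, jar_mid, aerosol_mid, stepblock_mid, wrench_grip, driver_grip from where it was at the start of the episode above 0.03 m).
It fails at once if the probe is pressed on the bottle with more than 20 N (contact force between probe and bottle above 20 N).
It also fails if it takes over 66 s, if anything falls off the work surface, if the arm or the gripper's body presses on something with over 40 N, if the wrist force passes 120 N, or if a joint passes its speed limit or range.

## Robot

A 6-joint arm with a two-finger parallel gripper is mounted at the origin on the work surface. World frame = base frame: x ahead of the robot, y to its left, z up, the work surface at z = 0. Lengths are in mm, angles in rad, forces in N, time in s.
With the tool pointing down it reaches from about 400 to 925 mm from the base axis. Payload 12.5 kg.
Tool frame: the origin (TCP) lies at the centre of the arm's flange, where the gripper is bolted on; the fingertips stand 190 mm ahead of it and the grasp point (between the pads) lies 171 mm ahead of it; z points along the fingers, y is the line along which they close (so a half turn about z gives the same grasp; the last joint's range is limited). The gripper opens to 95 mm and grips with 3 to 60 N. Pads are 20 mm wide; open, the fingers measure 119 mm over their backs; the gripper's body (75 mm by 180 mm) begins 59 mm behind the grasp point.
Start: joints at [-1.348, 0.491, 1.559, -0, 1.092, -0.106], TCP at [201.837, -591.512, 404.761] pointing down, gripper open.
Joint ranges: [-3.1, 3.1], [-0.84, 2.19], [0.05, 2.79], [-1.13, 4.28], [0.06, 2.93], [-2.69, 2.69]. Speed limits (rad/s): [2.22, 2.22, 2.79, 3.14, 3.14, 3.14].

## Interface

Orientations are given as [roll, pitch, yaw] about the fixed x, y, z axes, in that order (R = Rz(yaw) Ry(pitch) Rx(roll)).
In Python, from cell import env, read_camera, search_frame, cut_out gives the robot as it stands. The module is installed in compiled form; this text tells all that it offers.
- The arm moves only by the tool move_arm, never from a script. Its argument "commands" is a list of rows, each a list of 3 entries, a list of its own where there are three numbers: the shift along the world's x, y, z normalised to -1 to 1, where 1 is 0.03 m, then the turn about the world's z normalised to -1 to 1, where 1 is 0.08 rad, then the opening, from -1 (shut) to 1 (fully open), so that 0 is half open. A call has 1 to 20 rows; each row shifts and turns the commanded pose from where the row before left it; what a row does not reach is not made up. A row lasts 1/12 s, in which the tool goes at most 41.7 mm and 7.16 degrees, less where a joint would pass 70% of its speed; a pose out of reach is approached as far as the arm can. A call with a number of a shift or a turn outside -1 to 1 is refused whole. A call with a gripper value outside its range is refused whole. The fingers move at their own pace and stop on an object; the grip force is fixed at half the most. Time passes only in rows, so rows that do not move let the fingers close. It gives the time, the measured TCP pose, the force, the opening and the grip force at its end, in the units of the state.
- env.state(): the state, without advancing time (a new reading comes with each control period).
- read_camera(name): name is "side" or "top"; returns a dict with "image" (480x640x3 uint8, red, green, blue), "fx", "fy", "cx", "cy" (pixels), "D" ([k1, k2, p1, p2, k3] as OpenCV has them; the pictures are not rectified), "rvec" (rotation vector, rad) and "tvec" (3), from world to camera coordinates, as OpenCV has them. Camera axes: x right, y down, z forward; pixel columns grow to the right and rows downward; lengths in mm; the calibration is good to about 2 mm. A picture is of the moment at which its call begins. There is no depth.
- env.job_done(): hands the job in; it is judged then, once.
Trained networks look in a picture, given as the dict that the camera call returned (one of the last four; its "shot" number tells which), for a name from the list of things; names that differ only in an ending like _2 or _b are one class to them, and where a whole thing is asked for, a point or a joint stands for the part that bears it (a point fixed in the world has none). Each returns a list of dicts, best first, with "confidence" (0 to 1); they miss things now and then, are a little off and sometimes report something else, mostly with a low value. They report only what shows in the picture. A call takes as long as a camera call. They do not tell look-alikes from the thing itself.
- search_frame(thing, picture): "at" ([column, row] in pixels, amid what is visible of it).
- cut_out(thing, picture): "region" (480x640 bool, what is visible of it) and "at" ([column, row] in pixels, amid what is visible of it).
The state is a dict: "t": time; "joints": joint angles; "qvel": joint speeds; "tau": joint torques, N m; "eef_pos": TCP position; "tcp_rot": TCP orientation; "ft_force": force on the tool from outside, world axes, zero at the start; "moment": the same for the moment, N m; "opening": opening from 0.0 (shut) to 1.0 (fully open); "grip_force": force on a finger pad.
Only numpy, scipy, OpenCV 4.12 (cv2) and the standard library are available. Lean on these libraries where they do the work, as an engineer would, in place of code of your own. Each camera call takes 0.05 s, during which the arm holds its last target. There are 200 camera calls.

## Working session

There is one attempt and no reset: what is moved stays moved. The work goes in short steps, Python scripts to look and compute and a tool call to move; the robot and the scene stay as the last step left them, time stands still between calls to the robot, and variables do not carry over. Pictures are saved under pics/ and viewed, at most 10 in all, crops included, and the job is handed in when it is done.

Besides the shell and the picture viewer there is one more tool, called after "Call:" as a command line: name --argument value ..., lists and objects as JSON in quotes. move_arm: Moves the arm, as the interface text tells. Its arguments: {"type":"object","properties":{"commands":{"type":"array","items":{"type":"array"}}},"required":["commands"]}

```bash
mkdir -p pics; cat > h.py <<'E'
import numpy as np, cv2
from cell import env, read_camera, search_frame, cut_out
def ray(p,uv):
    K=np.array([[p['fx'],0,p['cx']],[0,p['fy'],p['cy']],[0,0,1.]])
    n=cv2.undistortPoints(np.array([[uv]],float),K,np.array(p['D'],float))[0,0]
    R=cv2.Rodrigues(np.array(p['rvec'],float))[0];t=np.array(p['tvec'],float).ravel()
    return -R.T@t, R.T@np.array([n[0],n[1],1])
def onz(p,uv,z):
    o,d=ray(p,uv); return o+d*(z-o[2])/d[2]
def proj(p,X):
    K=np.array([[p['fx'],0,p['cx']],[0,p['fy'],p['cy']],[0,0,1.]])
    return cv2.projectPoints(np.array(X,float).reshape(-1,3),np.array(p['rvec'],float),np.array(p['tvec'],float),K,np.array(p['D'],float))[0][:,0]
def save(p,n,box=None,s=1):
    im=p['image'][:,:,::-1]
    if box: im=im[box[1]:box[3],box[0]:box[2]]
    cv2.imwrite('pics/'+n,cv2.resize(im,None,fx=s,fy=s,interpolation=cv2.INTER_CUBIC))
E
python3 - <<'E'
from h import *
np.set_printoptions(precision=1,suppress=True)
print(env.state())
T=read_camera('top');S=read_camera('side')
for n,p in(('top',T),('side',S)):
    save(p,n+'0.png'); print(n,'cam',ray(p,(320,240)),p['fx'])
    for k,z in dict(bottle_mark=35,bottle=35,lane=6,left_mid=46,holder=60,probe_grip=110,probe=110,stepblock_mid=12).items():
        for d in search_frame(k,p)[:4]: print(k,round(d['confidence'],2),np.array(d['at']),onz(p,d['at'],z))
E
```

```text
{'t': 0.0, 'joints': array([-1.3,  0.5,  1.6, -0. ,  1.1, -0.1]), 'qvel': array([ 0., -0.,  0., -0., -0.,  0.]), 'tau': array([ -0. , -61.3, -25.8,   0.1,   0. ,  -0. ]), 'eef_pos': array([ 201.8, -591.5,  404.2]), 'tcp_rot': array([-3.1, -0. ,  0.3]), 'ft_force': array([0.3, 0.6, 0.1]), 'moment': array([-0.,  0., -0.]), 'grip_force': 0.0, 'opening': 1.0021895054286987}
top cam (array([ 479.8, -102.7, 1410.8]), array([ 0.,  0., -1.])) 534.5171436819409
bottle_mark 0.95 [225.3 234.2] [554.7 147.1  35. ]
bottle_mark 0.62 [251.6 310.8] [357.1  81.   35. ]
bottle 0.8 [221.5 237.1] [547.3 157.   35. ]
bottle 0.68 [248.8 312.4] [353.1  88.2  35. ]
lane 0.85 [240.7 238.3] [544.8 111.8   6. ]
lane 0.67 [454.5 283.9] [ 415.9 -447.8    6. ]
left_mid 0.82 [169.5 222.7] [586.  288.8  46. ]
left_mid 0.63 [222.3 240. ] [539.3 152.9  46. ]
holder 0.88 [391.3 243.6] [ 522.6 -277.3   60. ]
holder 0.72 [393.6 303.4] [ 372.1 -279.7   60. ]
probe_grip 0.7 [395.5 243.1] [ 522.1 -281.1  110. ]
probe 0.68 [394.7 240.1] [ 529.4 -279.4  110. ]
stepblock_mid 0.72 [331.8 295.3] [ 392.  -125.4   12. ]
side cam (array([466.1, 837. , 629.1]), array([ 0.1, -0.9, -0.5])) 453.14985822625283
bottle_mark 0.88 [415.2 308.5] [351.8  88.9  35. ]
bottle_mark 0.59 [318.4 320.4] [545.8 142.8  35. ]
bottle 0.8 [316.7 322.1] [548.6 148.2  35. ]
bottle 0.71 [416.5 309.7] [349.5  92.5  35. ]
lane 0.98 [320.2 346.3] [538.5 185.    6. ]
lane 0.52 [289.1 368.6] [589.9 247.7   6. ]
left_mid 0.93 [291.1 369.9] [578.1 288.2  46. ]
holder 0.77 [396.8 227.6] [ 377.1 -209.    60. ]
holder 0.69 [339.9 223.3] [ 524.9 -222.5   60. ]
probe_grip 0.62 [342.5 197.2] [ 521.7 -278.1  110. ]
probe_grip 0.32 [342. 224.] [ 514.5 -126.2  110. ]
probe 0.56 [343.1 195.5] [ 520.7 -289.   110. ]
stepblock_mid 0.83 [396.1 263.1] [ 379.6 -114.4   12. ]
```

View pics/top0.png

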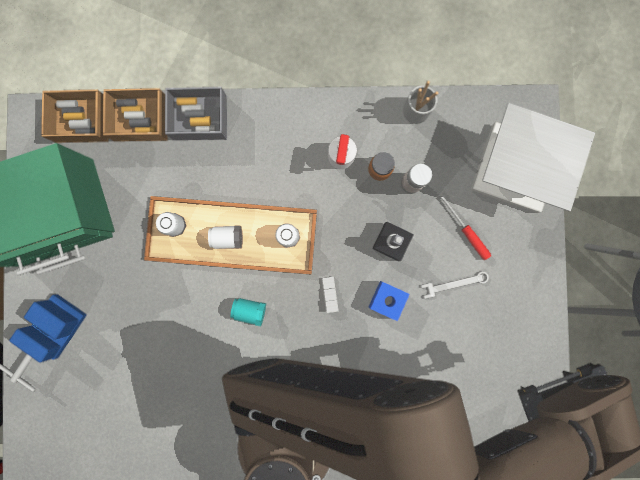

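View pics/side0.png

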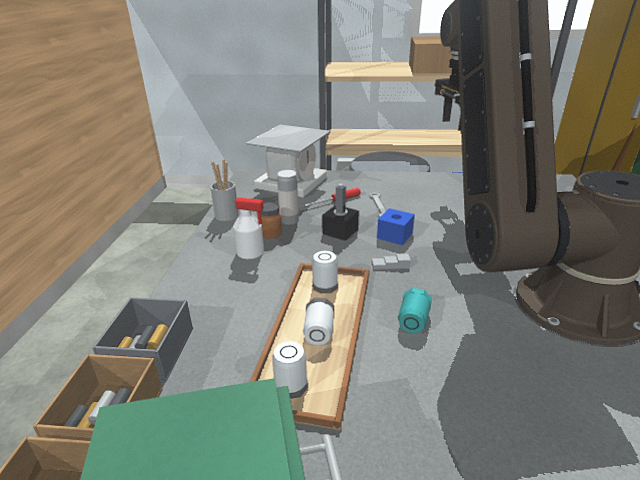

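The scene has three look-alike choices:
- **Bottle:** toppled candidates are plain aluminium in the lane at top (224,237) and side (318,322), and turquoise outside the lane at top (248,311). The aluminium one is meant.
- **Holder:** the black block at top (393,241) holds the probe. The blue block at (388,301) is not meant.
- **Crown direction:** it seems to face +y, since the ring shows to the side camera. The crop should confirm this.

```bash
cat >> h.py <<'E'
from scipy.optimize import minimize
a=np.linspace(0,2*np.pi,33)[:-1]
def ringpts(r,z): return np.c_[r*np.cos(a),r*np.sin(a),0*a+z]
BOT=np.vstack([ringpts(29,-40),ringpts(29,28),ringpts(25,40)])
LY=BOT[:,[1,2,0]]   # lying, crown along +y before yaw
sq=lambda w,h0,h1: np.array([[i*w,j*w,k] for i in(-1,1) for j in(-1,1) for k in(h0,h1)],float)
def place(M,q,z):
    c,s=np.cos(q[2]),np.sin(q[2]); return M@np.array([[c,s,0],[-s,c,0],[0,0,1]])+[q[0],q[1],z]
def hullmask(p,X,s=4):
    m=np.zeros((480*s,640*s),np.uint8)
    h=cv2.convexHull((proj(p,X)*s+s/2-.5).astype(np.float32)).astype(np.int32)
    cv2.fillPoly(m,[h],1); return cv2.resize(m.astype(np.float32),(640,480),interpolation=cv2.INTER_AREA)
def fit(M,z,q0,views,scale=(8,8,.2)):
    def f(u):
        q=np.array(q0)+u*np.array(scale); e=0
        for p,g in views:
            h=hullmask(p,place(M,q,z)); e+=1-np.minimum(h,g).sum()/np.maximum(h,g).sum()
        return e
    n=len(scale); r=minimize(f,np.zeros(n),method='Nelder-Mead',options=dict(initial_simplex=np.vstack([np.zeros(n),np.eye(n)]),xatol=.02,fatol=1e-4))
    return np.array(q0)+r.x*scale, r.fun
def near(k,p,uv):
    L=[d for d in cut_out(k,p) if np.hypot(*(np.array(d['at'])-uv))<25]
    return L[0]['region'].astype(np.float32) if L else None
E
python3 - <<'E'
from h import *
np.set_printoptions(precision=2,suppress=True)
T=read_camera('top');S=read_camera('side')
def go(k,M,z,q0,uvT,uvS,sc=(8,8,.2)):
    for nm,vs in (('T',[(T,uvT)]),('S',[(S,uvS)]),('both',[(T,uvT),(S,uvS)])):
        v=[(p,near(k,p,np.array(u))) for p,u in vs]
        if any(g is None for _,g in v): print(k,nm,'miss');continue
        print(k,nm,*fit(M,z,q0,v,sc))
go('bottle',LY,35,[547,150,.05],(222,237),(318,322))
go('left_mid',BOT,46,[585,285,0],(169,223),(290,368),(8,8,.001))
go('right_mid',BOT,46,[540,-10,0],(287,235),(325,270),(8,8,.001))
go('lane',np.array([[i*85,j*220,k] for i in(-1,1) for j in(-1,1) for k in(0,18)],float),0,[545,112,.1],(235,237),(320,346))
go('probe_grip',sq(11,-45,30),110,[522,-279,.3],(395,242),(342,197))
a1=cv2.resize(T['image'][215:265,195:255],None,fx=6,fy=6,interpolation=cv2.INTER_CUBIC)
a2=cv2.resize(S['image'][290:350,290:350],None,fx=5,fy=5,interpolation=cv2.INTER_CUBIC)
a3=cv2.resize(T['image'][215:265,365:425],None,fx=6,fy=6,interpolation=cv2.INTER_CUBIC)
cv2.imwrite('pics/c1.png',np.hstack([np.vstack([a1,a3]),np.vstack([a2,a2])])[:,:,::-1][:600])
E
```

```text
bottle T [547.29 146.76   0.03] 0.056582093238830566
bottle S [544.8  146.64   0.  ] 0.05518460273742676
bottle both [545.89 146.09  -0.02] 0.15220975875854492
left_mid T [583.34 287.04   0.  ] 0.04597580432891846
left_mid S [580.66 285.9    0.  ] 0.09755837917327881
left_mid both [581.74 286.39   0.  ] 0.18520420789718628
right_mid T [547.81 -15.43  -0.  ] 0.04803204536437988
right_mid S [546.54 -15.08   0.  ] 0.05119025707244873
right_mid both [547.8  -15.36  -0.  ] 0.11437475681304932
lane T [554.04 138.68  -0.1 ] 0.18323606252670288
lane S [551.4  135.04  -0.1 ] 0.3732503056526184
lane both [552.76 137.1   -0.1 ] 0.5684645771980286
probe_grip T [ 527.11 -279.43    1.07] 0.24983477592468262
probe_grip S [ 525.25 -276.01    0.14] 0.09171861410140991
probe_grip both [ 526.47 -277.87    0.35] 0.4927809238433838
```

View pics/c1.png

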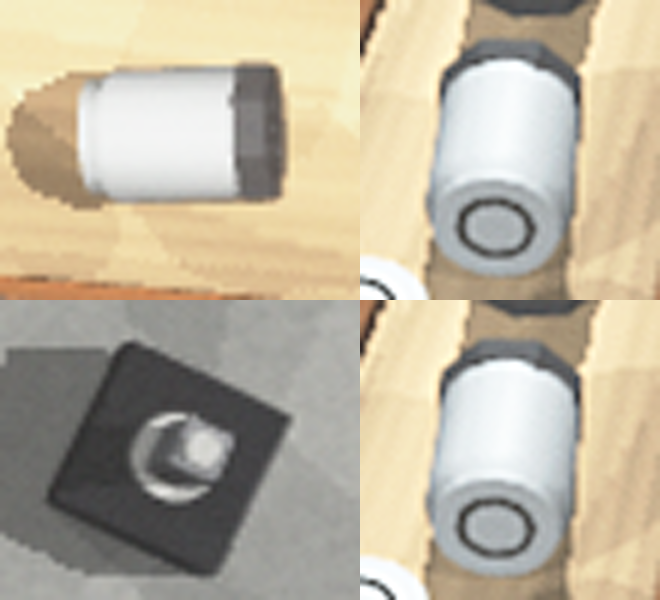

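The crop shows the ring and crown at the left in the top view (+y) and facing the side camera, with the dark foot at −y. The bottle is centred at about (546, 146) mm with its axis along y. I'll move over its crown end now.

Call:
move_arm --commands '[[[0.95, 0.95, 0], 1, 1], [[0.95, 0.95, 0], 1, 1], [[0.95, 0.95, 0], 1, 1], [[0.95, 0.95, 0], 1, 1], [[0.95, 0.95, 0], 1, 1], [[0.95, 0.95, 0], 1, 1], [[0.95, 0.95, 0], 1, 1], [[0.95, 0.95, 0], 1, 1], [[0.95, 0.95, 0], 1, 1], [[0.95, 0.95, 0], 1, 1], [[0.95, 0.95, 0], 1, 1], [[0.95, 0.95, 0], 1, 1], [[0, 1, 0], 1, 1], [[0, 1, 0], 1, 1], [[0, 1, 0], 1, 1], [[0, 1, 0], 0, 1], [[0, 1, 0], 0, 1], [[0, 1, 0], 0, 1], [[0, 1, 0], 0, 1], [[0, 1, 0], 0, 1]]'

```text
t: 3.67
eef_pos: [543.6, -8.1, 404.9]
tcp_rot: [3.141, 0.0, 1.529]
ft_force: [0.8, 0.2, -0.2]
opening: 1.001
grip_force: 0.0
```

Call:
move_arm --commands '[[[0.1, 0.95, 0], 0.5, 1], [[0, 0.95, 0], 0, 1], [[0, 0.95, 0], 0, 1], [[0, 0.95, 0], 0, 1], [[0, 0.95, 0], 0, 1], [[0, 0.92, 0], 0, 1], [[0, 0, -0.8], 0, 1], [[0, 0, -0.8], 0, 1], [[0, 0, -0.8], 0, 1], [[0, 0, -0.8], 0, 1], [[0, 0, -0.8], 0, 1], [[0, 0, 0], 0, 1], [[0, 0, 0], 0, 1], [[0, 0, 0], 0, 1]]'

```text
t: 4.83
eef_pos: [547.2, 160.6, 285.9]
tcp_rot: [3.14, -0.0, 1.569]
ft_force: [-0.3, 0.1, 0.5]
opening: 1.001
grip_force: 0.0
```

```bash
python3 - <<'E'
from h import *
print(env.state()['eef_pos'])
T=read_camera('top');S=read_camera('side')
A=cv2.resize(T['image'][180:280,180:280],(500,500),interpolation=cv2.INTER_CUBIC)
B=cv2.resize(S['image'][250:350,260:320+0],(300,500),interpolation=cv2.INTER_CUBIC)
B=cv2.resize(S['image'][240:370,260:338],(300,500),interpolation=cv2.INTER_CUBIC)
cv2.imwrite('pics/g1.png',np.hstack([A,B])[:,:,::-1])
E
```

```text
[547.21926228 160.63765054 285.92128088]
```

View pics/g1.png

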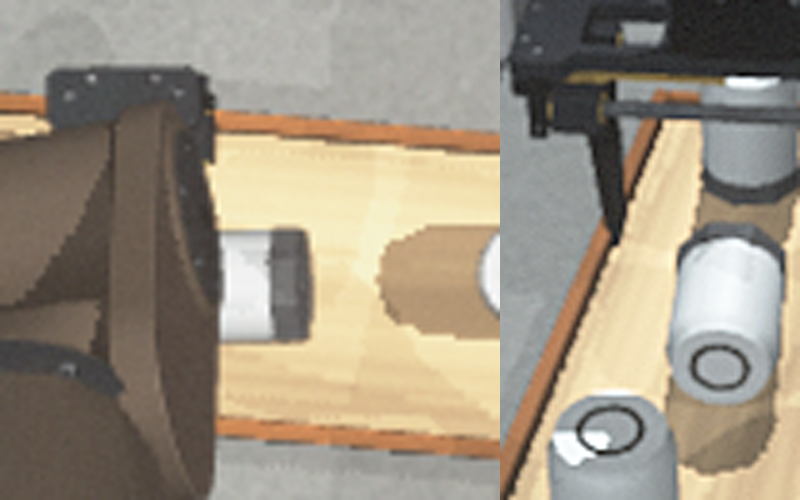

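The picture shows the fingers spanning the lane above the crown end, clear of the neighbours. Descend and grip.

Call:
move_arm --commands '[[[0, 0, -0.7], 0, 1], [[0, 0, -0.7], 0, 1], [[0, 0, -0.6], 0, 1], [[0, 0, -0.4], 0, 1], [[0, 0, -0.26], 0, 1], [[0, 0, 0], 0, 1], [[0, 0, 0], 0, 1], [[0, 0, 0], 0, -1], [[0, 0, 0], 0, -1], [[0, 0, 0], 0, -1], [[0, 0, 0], 0, -1], [[0, 0, 0], 0, -1], [[0, 0, 0], 0, -1], [[0, 0, 0], 0, -1], [[0, 0, 0], 0, -1]]'

```text
t: 6.18
eef_pos: [546.8, 160.6, 205.1]
tcp_rot: [3.142, 0.0, 1.569]
ft_force: [-1.1, 0.6, 2.0]
opening: 0.606
grip_force: 30.0
```

Call:
move_arm --commands '[[[0, -0.12, 0.24], 0, -1], [[0, -0.16, 0.22], 0, -1], [[0, -0.2, 0.19], 0, -1], [[0, -0.21, 0.17], 0, -1], [[0, -0.24, 0.12], 0, -1], [[0, -0.24, 0.1], 0, -1], [[0, -0.26, 0.05], 0, -1], [[0, -0.26, 0.03], 0, -1], [[0, 0, 0], 0, -1], [[0, 0, 0], 0, -1], [[0, 0, 0], 0, -1]]'

```text
t: 7.1
eef_pos: [546.8, 109.9, 238.3]
tcp_rot: [-3.141, -0.0, 1.569]
ft_force: [-0.2, 0.7, -4.3]
opening: 0.608
grip_force: 30.0
```

```bash
python3 - <<'E'
from h import *
T=read_camera('top');S=read_camera('side')
A=cv2.resize(T['image'][180:280,180:280],(400,400),interpolation=cv2.INTER_CUBIC)
B=cv2.resize(S['image'][240:370,260:390],(400,400),interpolation=cv2.INTER_CUBIC)
cv2.imwrite('pics/g2.png',np.hstack([A,B])[:,:,::-1])
E
```

```text
(no output)
```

View pics/g2.png

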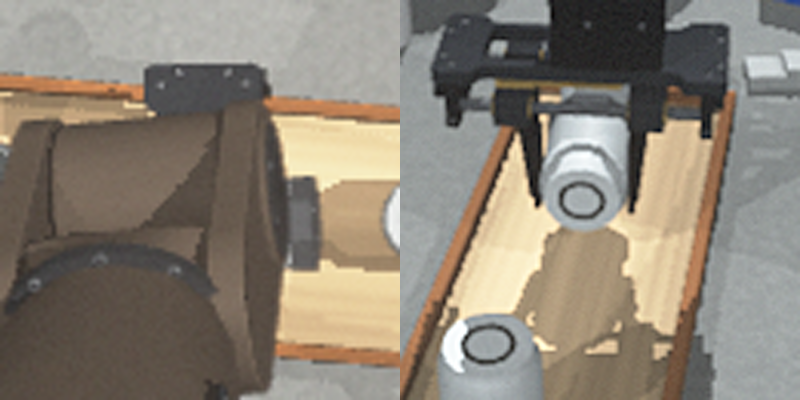

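The side view (bottle at 580,190 in the crop) shows it lifted but still horizontal: the pads hold it too stiffly to pivot. I'll turn the bottle crosswise with its foot toward the far rail. Pushing the low edge of the foot against the rail top should rotate it in the pads.

Call:
move_arm --commands '[[[-0.2, 0.1, 0.2], 1, -1], [[-0.2, 0.1, 0.2], 1, -1], [[0, 0.1, 0], 1, -1], [[0, 0.1, 0], 1, -1], [[0, 0.1, 0], 1, -1], [[0, 0.1, 0], 1, -1], [[0, 0.1, 0], 1, -1], [[0, 0.1, 0], 1, -1], [[0, 0.1, 0], 1, -1], [[0, 0, 0], 1, -1], [[0, 0, 0], 1, -1], [[0, 0, 0], 1, -1], [[0, 0, 0], 1, -1], [[0, 0, 0], 1, -1], [[0, 0, 0], 1, -1], [[0, 0, 0], 1, -1], [[0, 0, 0], 1, -1], [[0, 0, 0], 1, -1], [[0, 0, 0], 0.4, -1], [[0, 0, 0], 0, -1]]'

```text
t: 8.87
eef_pos: [534.8, 137.3, 250.4]
tcp_rot: [-3.142, -0.0, 3.043]
ft_force: [-0.4, 0.9, -3.3]
opening: 0.606
grip_force: 30.0
```

```bash
python3 - <<'E'
from h import *
np.set_printoptions(precision=1,suppress=True)
print(env.state())
T=read_camera('top');S=read_camera('side')
for c in [(151,197),(316,210),(312,273),(145,260)]: print(onz(T,c,18))
A=cv2.resize(T['image'][180:280,180:280],(400,400),interpolation=cv2.INTER_CUBIC)
B=cv2.resize(S['image'][240:370,260:390],(400,400),interpolation=cv2.INTER_CUBIC)
cv2.imwrite('pics/g3.png',np.hstack([A,B])[:,:,::-1])
E
```

```text
{'t': 8.8667, 'joints': array([ 0.1,  0.6,  1.9,  0. ,  0.7, -1.3]), 'qvel': array([ 0. , -0. ,  0. , -0. ,  0. ,  0.1]), 'tau': array([ -0.1, -60.5, -17.2,  -0. ,   0. ,  -0.8]), 'eef_pos': array([534.8, 137.3, 250.4]), 'tcp_rot': array([-3.1, -0. ,  3. ]), 'ft_force': array([-0.4,  0.9, -3.3]), 'moment': array([ 0. , -0.1, -0. ]), 'grip_force': 29.962089210748672, 'opening': 0.6063320131062783}
[656.9 345.8  18. ]
[615.1 -87.9  18. ]
[450.9 -74.9  18. ]
[491.5 361.4  18. ]
```

View pics/g3.png

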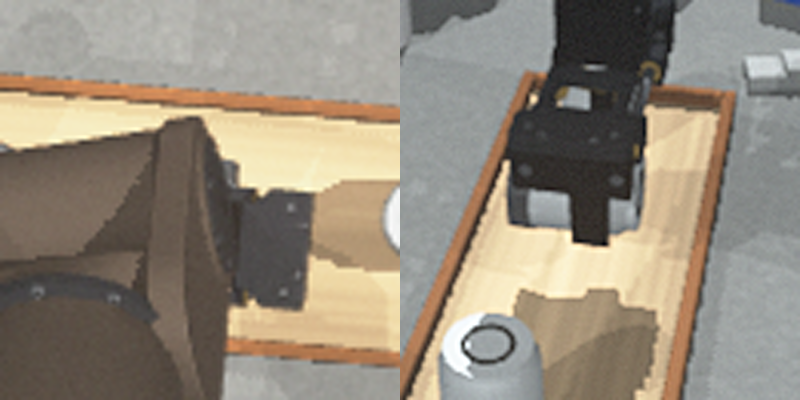

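Call:
move_arm --commands '[[[0.25, 0, -0.4], 0, -1], [[0.25, 0, -0.4], 0, -1], [[0.25, 0, -0.3], 0, -1], [[0.25, 0, -0.15], 0, -1], [[0, 0, 0], 0, -1], [[0, 0, 0], 0, -1], [[0, 0, 0], 0, -1]]'

```text
t: 9.55
eef_pos: [564.7, 136.9, 213.4]
tcp_rot: [3.141, -0.0, 3.041]
ft_force: [-0.4, -1.2, -3.0]
opening: 0.605
grip_force: 30.0
```

Call:
move_arm --commands '[[[0.07, 0, 0], 0, -1], [[0.07, 0, 0], 0, -1], [[0, 0, 0], 0, -1], [[0, 0, 0], 0, -1]]'

```text
t: 9.88
eef_pos: [569.1, 136.9, 213.3]
tcp_rot: [3.141, 0.0, 3.041]
ft_force: [-0.7, 0.2, -3.3]
opening: 0.603
grip_force: 30.0
```

Call:
move_arm --commands '[[[0.07, 0, 0], 0, -1], [[0.07, 0, 0], 0, -1], [[0, 0, 0], 0, -1], [[0, 0, 0], 0, -1]]'

```text
t: 10.22
eef_pos: [573.3, 136.9, 213.0]
tcp_rot: [3.141, 0.0, 3.041]
ft_force: [0.4, 0.6, -2.9]
opening: 0.606
grip_force: 30.0
```

Call:
move_arm --commands '[[[0.06, 0, 0], 0, -1], [[0.06, 0, 0], 0, -1], [[0, 0, 0], 0, -1]]'

```text
t: 10.47
eef_pos: [575.8, 137.0, 212.8]
tcp_rot: [-3.141, -0.005, 3.041]
ft_force: [-8.6, 0.6, 1.5]
opening: 0.607
grip_force: 29.9
```

Call:
move_arm --commands '[[[0.05, 0, 0], 0, -1], [[0.05, 0, 0], 0, -1], [[0, 0, 0], 0, -1]]'

```text
t: 10.72
eef_pos: [577.1, 137.1, 212.4]
tcp_rot: [-3.14, -0.011, 3.041]
ft_force: [-20.9, 1.4, 8.7]
opening: 0.603
grip_force: 29.9
```

Call:
move_arm --commands '[[[0.1, 0, 0.15], 0, -1], [[0.12, 0, 0.22], 0, -1], [[0, 0, 0], 0, -1]]'

```text
t: 10.97
eef_pos: [585.8, 137.0, 224.6]
tcp_rot: [-3.141, -0.004, 3.041]
ft_force: [-8.3, 0.3, 1.6]
opening: 0.605
grip_force: 30.0
```

Call:
move_arm --commands '[[[0.16, 0, 0.18], 0, -1], [[0.18, 0, 0.17], 0, -1], [[0, 0, 0], 0, -1]]'

```text
t: 11.22
eef_pos: [596.8, 136.8, 235.2]
tcp_rot: [-3.141, -0.001, 3.041]
ft_force: [-6.1, -1.0, 0.9]
opening: 0.603
grip_force: 30.0
```

```bash
python3 - <<'E'
from h import *
T=read_camera('top');S=read_camera('side')
A=cv2.resize(T['image'][180:280,180:280],(400,400),interpolation=cv2.INTER_CUBIC)
B=cv2.resize(S['image'][240:370,260:390],(400,400),interpolation=cv2.INTER_CUBIC)
cv2.imwrite('pics/g4.png',np.hstack([A,B])[:,:,::-1])
E
```

```text
(no output)
```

View pics/g4.png

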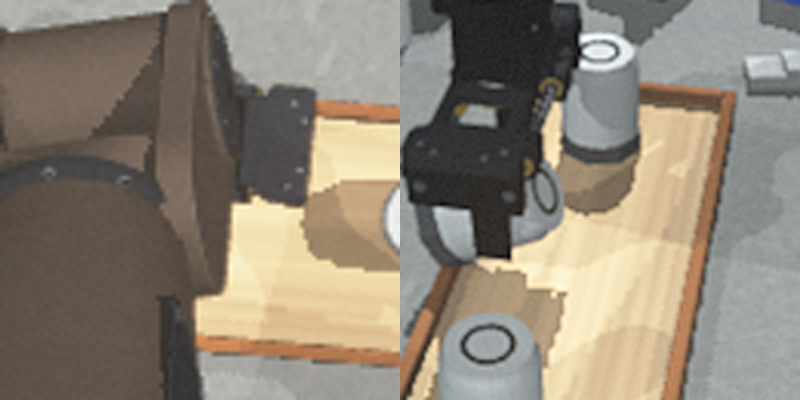

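The side view shows the bottle tilted about 30° with the crown rising, so the rail push works. I'll continue the arc.

Call:
move_arm --commands '[[[0.22, 0, 0.14], 0, -1], [[0.23, 0, 0.11], 0, -1], [[0, 0, 0], 0, -1]]'

```text
t: 11.57
eef_pos: [610.5, 136.8, 242.4]
tcp_rot: [3.142, -0.0, 3.041]
ft_force: [-5.8, -0.8, 2.0]
opening: 0.604
grip_force: 30.0
```

Call:
move_arm --commands '[[[0.25, 0, 0.07], 0, -1], [[0.25, 0, 0.05], 0, -1], [[0, 0, 0], 0, -1]]'

```text
t: 11.82
eef_pos: [625.3, 136.8, 245.7]
tcp_rot: [-3.142, -0.001, 3.041]
ft_force: [-4.8, 0.1, 1.4]
opening: 0.605
grip_force: 30.0
```

Call:
move_arm --commands '[[[0.25, 0, 0], 0, -1], [[0.26, 0, -0.02], 0, -1], [[0, 0, 0], 0, -1]]'

```text
t: 12.07
eef_pos: [640.7, 136.9, 245.1]
tcp_rot: [3.141, 0.0, 3.041]
ft_force: [-2.7, 0.1, 1.7]
opening: 0.601
grip_force: 30.0
```

Call:
move_arm --commands '[[[0.25, 0, -0.06], 0, -1], [[0.25, 0, -0.1], 0, -1], [[0, 0, 0], 0, -1]]'

```text
t: 12.32
eef_pos: [656.1, 136.8, 241.0]
tcp_rot: [3.141, 0.003, 3.041]
ft_force: [-1.5, -0.7, 5.1]
opening: 0.599
grip_force: 30.0
```

Call:
move_arm --commands '[[[0, 0, 0.3], 0, -1], [[-0.1, 0, 0.3], 0, -1], [[-0.45, 0, 0], 0, -1], [[-0.6, 0, 0], 0, -1], [[-0.6, 0, 0], 0, -1], [[-0.6, 0, 0], 0, -1], [[-0.6, 0, 0], 0, -1], [[-0.45, 0, 0], 0, -1], [[0, 0, -0.3], 0, -1], [[0, 0, -0.3], 0, -1], [[0, 0, 0], 0, -1], [[0, 0, 0], 0, -1], [[0, 0, 0], 0, -1]]'

```text
t: 13.4
eef_pos: [554.0, 136.9, 240.2]
tcp_rot: [3.141, 0.0, 3.041]
ft_force: [0.4, -0.2, -2.8]
opening: 0.601
grip_force: 30.0
```

```bash
python3 - <<'E'
from h import *
T=read_camera('top');S=read_camera('side')
A=cv2.resize(T['image'][180:280,180:280],(400,400),interpolation=cv2.INTER_CUBIC)
B=cv2.resize(S['image'][240:370,260:390],(400,400),interpolation=cv2.INTER_CUBIC)
cv2.imwrite('pics/g5.png',np.hstack([A,B])[:,:,::-1])
E
```

```text
(no output)
```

View pics/g5.png

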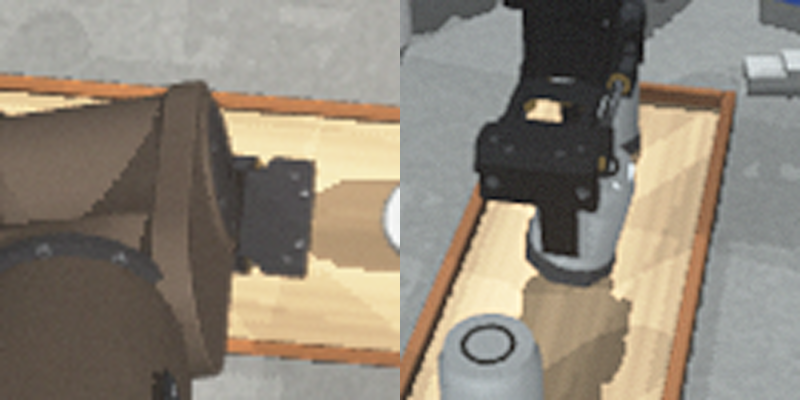

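The bottle is nearly upright, with a residual lean of about 15° toward −x. I'll touch its low edge down and finish the arc on the floor.

Call:
move_arm --commands '[[[0, 0, -0.1], 0, -1], [[0, 0, -0.07], 0, -1], [[0.1, 0, -0.05], 0, -1], [[0.12, 0, -0.05], 0, -1], [[0.12, 0, -0.06], 0, -1], [[0.08, 0, -0.04], 0, -1], [[0, 0, 0], 0, -1], [[0, 0, 0], 0, -1]]'

```text
t: 14.17
eef_pos: [566.2, 136.9, 229.3]
tcp_rot: [3.141, 0.0, 3.041]
ft_force: [-0.3, 0.6, -1.5]
opening: 0.602
grip_force: 30.0
```

Call:
move_arm --commands '[[[0, 0, -0.05], 0, -1], [[0, 0, 0], 0, -1], [[0, 0, 0], 0, -1]]'

```text
t: 14.42
eef_pos: [566.2, 136.9, 228.7]
tcp_rot: [3.141, 0.002, 3.041]
ft_force: [-1.2, 0.3, 7.2]
opening: 0.6
grip_force: 30.0
```

Call:
move_arm --commands '[[[0, 0, -0.05], 0, -1], [[0, 0, 0], 0, -1], [[0, 0, 0], 0, -1]]'

```text
t: 14.67
eef_pos: [566.7, 136.8, 228.1]
tcp_rot: [3.141, 0.004, 3.041]
ft_force: [0.5, -3.0, 14.0]
opening: 0.602
grip_force: 30.0
```

Firm floor contact. Open partly and gently, then rise clear.

Call:
move_arm --commands '[[[0, 0, 0.07], 0, -1], [[0, 0, 0], 0, 0.3], [[0, 0, 0], 0, 0.35], [[0, 0, 0], 0, 0.5], [[0, 0, 0], 0, 0.6], [[0, 0, 0], 0, 0.8], [[0, 0, 0], 0, 1], [[0, 0, 0], 0, 1], [[0, 0, 0.3], 0, 1], [[0, 0, 0.8], 0, 1], [[0, 0, 1], 0, 1], [[0, 0, 1], 0, 1], [[0, 0, 1], 0, 1], [[0, 0, 1], 0, 1], [[0, -1, 0.5], -1, 1], [[0, -1, 0], -1, 1], [[0, -1, 0], -1, 1], [[0, -1, 0], -1, 1], [[0, -1, 0], -1, 1], [[0, -1, 0], -1, 1]]'

```text
t: 16.33
eef_pos: [565.6, -44.5, 397.2]
tcp_rot: [3.141, 0.001, 2.557]
ft_force: [0.7, -0.2, 1.0]
opening: 0.997
grip_force: 0.0
```

```bash
python3 - <<'E'
from h import *
np.set_printoptions(precision=2,suppress=True)
T=read_camera('top');S=read_camera('side')
for n,p in(('T',T),('S',S)):
    save(p,'s6%s.png'%n)
    for k in('bottle','bottle_mark','probe_grip','holder'):
        for d in search_frame(k,p)[:4]: print(n,k,round(d['confidence'],2),np.array(d['at']),onz(p,d['at'],{'bottle':46,'bottle_mark':86,'probe_grip':110,'holder':60}[k]))
A=T['image'][190:280,180:330]; B=S['image'][250:350,260:400]
C=T['image'][215:265,365:425]; D=S['image'][170:250,310:390]
R=lambda I,w,h:cv2.resize(I,(w,h),interpolation=cv2.INTER_CUBIC)
cv2.imwrite('pics/g6.png',np.vstack([np.hstack([R(A,400,240),R(B,400,286)[:240]]),np.hstack([R(C,420,350),R(D,380,350)])])[:,:,::-1])
E
```

```text
T bottle 0.56 [229.5 229. ] [567.25 134.23  46.  ]
T bottle 0.5 [284.7 241.8] [532.14  -6.9   46.  ]
T bottle 0.38 [341.8 153.4] [ 757.86 -157.04   46.  ]
T bottle_mark 0.78 [228.4 226.4] [571.21 129.98  86.  ]
T bottle_mark 0.28 [285.9 242.6] [528.57 -12.66  86.  ]
T probe_grip 0.69 [392.4 242.9] [ 522.69 -273.59  110.  ]
T holder 0.97 [394.7 301.2] [ 377.59 -282.58   60.  ]
T holder 0.96 [385.9 242. ] [ 526.89 -263.77   60.  ]
S bottle 0.61 [415.3 310.3] [354.2  108.43  46.  ]
S bottle 0.55 [304.8 314.3] [573.23 139.51  46.  ]
S bottle_mark 0.86 [412.8 309.1] [366.21 155.25  86.  ]
S bottle_mark 0.75 [308.5 313.4] [559.33 184.2   86.  ]
S probe_grip 0.72 [343.  202.2] [ 518.67 -247.17  110.  ]
S holder 0.92 [342.4 222.3] [ 518.65 -228.55   60.  ]
S holder 0.61 [399.5 226.9] [ 369.97 -213.24   60.  ]
```

View pics/g6.png

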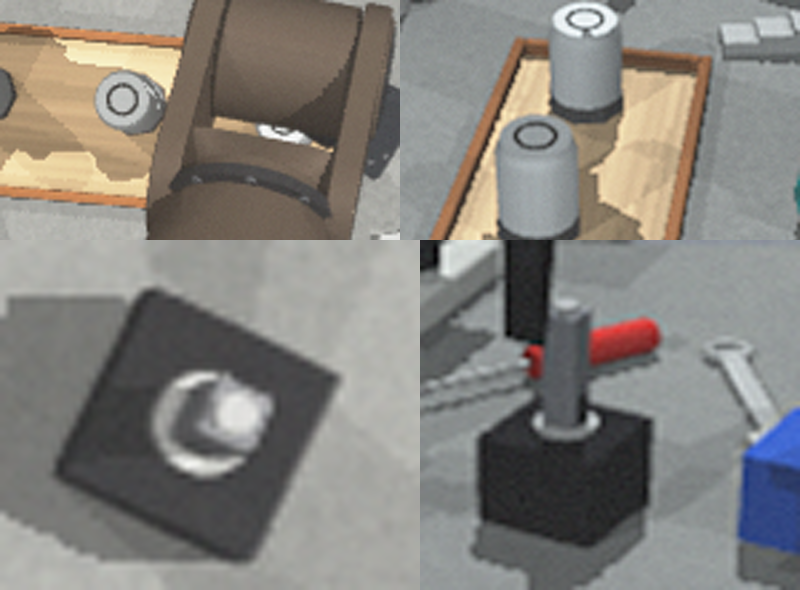

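The toppled bottle now stands at about (568,132) mm: crop top view at (123,98) with its ring up, and behind the left neighbour in the side view. The black holder shows at bottom left with a square handle turned about −0.4 rad like the block. Heading for the probe.

Call:
move_arm --commands '[[[-0.16, -0.98, 0], 0.3, 1], [[-0.16, -0.98, 0], 0.3, 1], [[-0.16, -0.98, 0], 0.3, 1], [[-0.16, -0.98, 0], 0.3, 1], [[-0.16, -0.98, 0], 0.3, 1], [[-0.16, -0.98, 0], 0.3, 1], [[-0.16, -0.98, 0], 0.3, 1], [[-0.16, -0.97, 0], 0.2, 1], [[0, 0, -0.7], 0, 1], [[0, 0, -0.7], 0, 1], [[0, 0, -0.7], 0, 1], [[0, 0, -0.7], 0, 1], [[0, 0, -0.7], 0, 1], [[0, 0, -0.36], 0, 1], [[0, 0, 0], 0, 1], [[0, 0, 0], 0, 1]]'

```text
t: 18.17
eef_pos: [528.0, -277.9, 280.7]
tcp_rot: [3.141, -0.0, 2.745]
ft_force: [-0.9, 0.8, 0.6]
opening: 0.997
grip_force: 0.0
```

Call:
move_arm --commands '[[[0, 0, 0], 0, 0.3], [[0, 0, 0], 0, 0], [[0, 0, 0], 0, -0.2], [[0, 0, 0], 0, -0.3], [[0, 0, 0], 0, -0.4], [[0, 0, 0], 0, -0.6], [[0, 0, 0], 0, -1], [[0, 0, 0], 0, -1], [[0, 0, 0], 0, -1], [[0, 0, 0], 0, -1], [[0, 0, 0], 0, -1]]'

```text
t: 19.08
eef_pos: [527.7, -278.2, 280.7]
tcp_rot: [-3.141, 0.0, 2.745]
ft_force: [-1.4, -0.8, 0.8]
opening: 0.285
grip_force: 0.6
```

Call:
move_arm --commands '[[[0, 0, 0], 0, -1], [[0, 0, 0], 0, -1], [[0, 0, 0], 0, -1], [[0, 0, 0], 0, -1]]'

```text
t: 19.42
eef_pos: [527.3, -279.3, 280.3]
tcp_rot: [-3.139, 0.0, 2.745]
ft_force: [-5.2, -10.6, -4.1]
opening: 0.234
grip_force: 29.8
```

Call:
move_arm --commands '[[[-0.02, -0.05, 0], 0, -1], [[0, 0, 0], 0, -1], [[0, 0, 0], 0, -1]]'

```text
t: 19.67
eef_pos: [526.7, -280.4, 280.2]
tcp_rot: [-3.14, -0.0, 2.745]
ft_force: [-2.7, -8.3, -3.9]
opening: 0.23
grip_force: 30.0
```

Call:
move_arm --commands '[[[-0.01, -0.02, 0.2], 0, -1], [[0, 0, 0.3], 0, -1], [[0, 0, 0.4], 0, -1], [[0, 0, 0.5], 0, -1], [[0, 0, 0.6], 0, -1], [[0, 0, 0.7], 0, -1], [[0, 0, 0.8], 0, -1], [[0, 0, 0.8], 0, -1], [[0, 0, 0.5], 0, -1], [[0, 0, 0], 0, -1], [[0, 0, 0], 0, -1]]'

```text
t: 20.58
eef_pos: [526.5, -279.8, 424.9]
tcp_rot: [3.141, 0.001, 2.745]
ft_force: [-0.1, 0.1, -1.9]
opening: 0.228
grip_force: 30.0
```

```bash
python3 - <<'E'
from h import *
np.set_printoptions(precision=2,suppress=True)
T=read_camera('top');S=read_camera('side')
e=env.state()['eef_pos'];print(e)
for k,M,z in(('probe_grip',sq(11,-45,30),e[2]-171),):
    print(proj(S,[e-[0,0,171],e-[0,0,221],e-[0,0,273]]))
for k in('probe_grip','probe_tip','probe'):
    for d in search_frame(k,S)[:3]: print(k,round(d['confidence'],2),np.array(d['at']))
v=[];u0=[(T,(228,228)),(S,(305,314))]
for p,u in u0:
    g=near('bottle',p,np.array(u))
    if g is None: print('miss');continue
    print(fit(BOT,46,[568,132,0],[(p,g)],(8,8,.001))); 
    for d in search_frame('bottle_mark',p)[:3]: print(round(d['confidence'],2),np.array(d['at']),onz(p,d['at'],86))
E
```

```text
[ 526.56 -279.9   423.38]
[[341.29 145.46]
 [341.08 164.27]
 [340.88 182.95]]
probe_grip 0.76 [341.  161.4]
probe_tip 0.33 [399.3 263.7]
probe 0.56 [341.8 163.6]
(array([569.39, 136.92,   0.  ]), np.float64(0.04880046844482422))
0.92 [227.8 225.9] [572.49 131.47  86.  ]
0.76 [249.6 310.5] [362.43  79.14  86.  ]
0.64 [381.3 163. ] [ 723.83 -253.79   86.  ]
(array([567.28, 136.19,  -0.  ]), np.float64(0.05086642503738403))
0.86 [416.2 309.8] [360.1  156.79  86.  ]
0.6 [307.1 312.6] [562.21 182.11  86.  ]
0.5 [250.  228.2] [ 744.61 -132.82   86.  ]
```

Call:
move_arm --commands '[[[0.09, 0.5, 0], 0, -1], [[0.1, 0.96, 0], 0, -1], [[0.1, 0.96, 0], 0, -1], [[0.1, 0.96, 0], 0, -1], [[0.1, 0.96, 0], 0, -1], [[0.1, 0.96, 0], 0, -1], [[0.1, 0.96, 0], 0, -1], [[0.1, 0.96, 0], 0, -1], [[0.1, 0.96, 0], 0, -1], [[0.1, 0.96, 0], 0, -1], [[0.1, 0.96, 0], 0, -1], [[0.1, 0.96, 0], 0, -1], [[0.1, 0.96, 0], 0, -1], [[0.1, 0.96, 0], 0, -1], [[0.1, 0.9, 0], 0, -1], [[0, 0, -0.6], 0, -1], [[0, 0, -0.6], 0, -1], [[0, 0, -0.3], 0, -1], [[0, 0, 0], 0, -1], [[0, 0, 0], 0, -1]]'

```text
t: 22.7
eef_pos: [571.5, 136.4, 379.7]
tcp_rot: [-3.141, -0.001, 2.745]
ft_force: [-0.3, -0.9, -0.6]
opening: 0.228
grip_force: 30.0
```

```bash
python3 - <<'E'
from h import *
np.set_printoptions(precision=2,suppress=True)
T=read_camera('top');S=read_camera('side')
e=env.state()['eef_pos'];print(e)
for k in('probe_grip','probe_tip','probe','bottle_mark'):
    for d in search_frame(k,S)[:2]: print(k,round(d['confidence'],2),np.array(d['at']))
print(proj(S,[e-[0,0,171],e-[0,0,221],e-[0,0,261],e-[0,0,273],[568,136.5,86],[568,136.5,6]]))
im=cv2.resize(S['image'][210:350,240:370],(743,800)[:1]+(800,),interpolation=cv2.INTER_CUBIC)
im=cv2.resize(S['image'][220:340,240:400],(800,600),interpolation=cv2.INTER_CUBIC)
cv2.imwrite('pics/p1.png',im[:,:,::-1])
g=near('bottle',S,np.array((305,314)))
if g is not None: print(fit(BOT,46,[568,136.5,0],[(S,g)],(8,8,.001)))
E
```

```text
[571.6  136.18 380.52]
probe_grip 0.97 [306.1 264.8]
probe 0.8 [307.4 262.2]
bottle_mark 0.84 [413.8 308.6]
bottle_mark 0.69 [310.3 315.6]
[[303.05 243.07]
 [303.96 266.02]
 [304.64 283.39]
 [304.84 288.44]
 [307.   297.52]
 [308.14 328.73]]
```

View pics/p1.png

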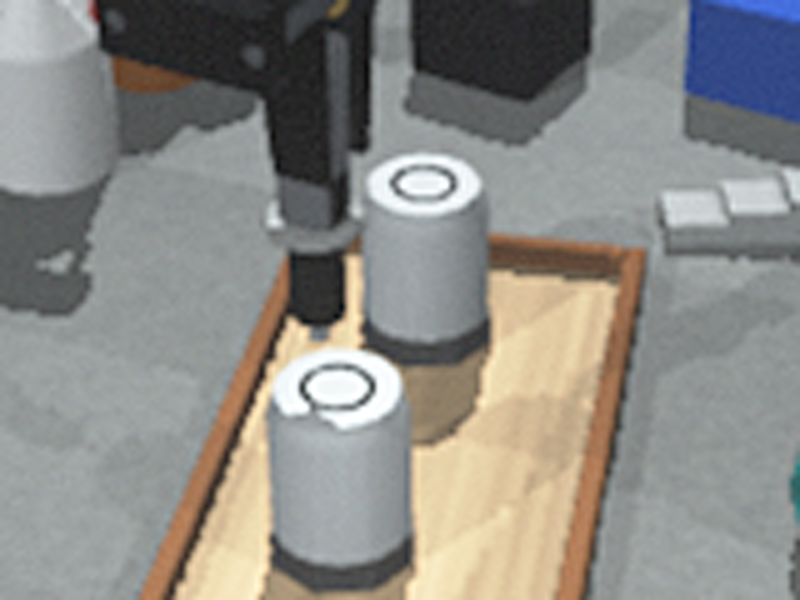

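The view shows the tip at px (303,286), slightly left of (+x from) the ring centre at px (307,297). I'll shift about −6.5 mm in x and +1.5 mm in y, then lower.

Call:
move_arm --commands '[[[-0.11, 0.03, 0], 0, -1], [[-0.11, 0.02, 0], 0, -1], [[0, 0, -0.25], 0, -1], [[0, 0, -0.2], 0, -1], [[0, 0, -0.1], 0, -1], [[0, 0, 0], 0, -1], [[0, 0, 0], 0, -1], [[0, 0, 0], 0, -1]]'

```text
t: 23.72
eef_pos: [565.0, 137.8, 363.0]
tcp_rot: [3.141, -0.0, 2.745]
ft_force: [0.3, 0.1, -0.3]
opening: 0.226
grip_force: 30.0
```

```bash
cat > m.py <<'E'
from h import *
np.set_printoptions(precision=2,suppress=True)
f=[];z=[]
for i in range(12):
    S=read_camera('side'); s=env.state(); f.append(s['ft_force']); z.append(s['eef_pos'])
print(np.mean(f,0),np.std(f,0),np.mean(z,0),s['t'])
e=np.mean(z,0)
for k in('probe_grip','probe_tip','probe','bottle_mark','bottle'):
    for d in search_frame(k,S)[:2]: print(k,round(d['confidence'],2),np.array(d['at']))
# tip/nose profile between nose and crown
g=S['image'][276:304,292:320].mean(2).astype(int); print(g)
E
python3 m.py
```

```text
[-0.23  0.07 -1.34] [0.46 0.2  0.35] [564.86 137.79 363.16] 24.3167
probe_grip 0.61 [309.  271.5]
bottle_mark 0.94 [308.6 315. ]
bottle_mark 0.91 [414.6 309.7]
bottle 0.78 [415.9 309.6]
bottle 0.75 [307.8 314. ]
[[152 159 139 114 115 113 105 117 128 130 127 134 136 134 134 133 137 136
  126 127 119 117 134 153 159 162 163 161]
 [152 148 135 118 119 113  85  80 119 126 127 143 140 138 141 142 139 140
  134 113  98 128 149 157 156 155 163 161]
 [148 140 118 118 118  98  57  58 126 124  79  96  99 103 105 105 100  93
   94  72  81 135 156 155 159 161 160 161]
 [145 130 116 116 116  84  51 137 181 125  31  42  41  53  58  53  47  42
   35  28  82 131 155 154 158 159 164 159]
 [138 119 120 119 102  62  54 171 219 150  30  44  44  43  45  41  46  44
   44  41  72 126 156 156 158 159 160 162]
 [137 113 116 120  90  51 131 203 219 165  28  44  43  46  49  50  46  44
   42  40  62 121 155 158 157 159 159 164]
 [128 117 122 114  74  49 163 218 214 159  31  44  49  52  44  48  53  46
   46  40  62 124 157 156 159 158 164 159]
 [117 121 120  96  47  98 184 211 214 157  31  45  48  48  49  44  47
[... 1688 characters left out ...]
216 209 213 242 249 247 253 226  83 169 254 255 255 250 191 141 192 248
  255 255 254 160 109 236 254 251 254 242]
 [229 198 183 237 251 248 251 250 174  68 173 235 235 200 155 156 157 196
  254 255 179  89 205 254 252 251 253 223]
 [225 181 146 209 249 250 248 254 251 182  90  88 113 134 145 145 135 121
  172 164  86 184 252 254 250 254 246 179]
 [212 166 121 148 237 254 250 253 250 203 124  89  80  79  90  92  83  74
   61  72 189 252 254 252 254 254 212 145]
 [197 146 134 138 190 236 250 255 230 142 151 150 138 126 128 124 128 131
  126 200 254 255 254 254 243 204 149 139]
 [184 142 139 143 143 164 216 250 224 150 158 163 162 165 164 163 169 164
  155 242 255 252 243 232 167 129 133 148]]
```

The tip sits over the ring centre: tip column 307.2 against ring 307.1. It is 3–4 mm above the crown, so I'll lower gently.

Call:
move_arm --commands '[[[0, 0, -0.08], 0, -1], [[0, 0, -0.08], 0, -1], [[0, 0, -0.07], 0, -1], [[0, 0, -0.07], 0, -1], [[0, 0, 0], 0, -1], [[0, 0, 0], 0, -1], [[0, 0, 0], 0, -1]]'

```text
t: 25.15
eef_pos: [564.8, 137.8, 354.2]
tcp_rot: [3.141, 0.0, 2.745]
ft_force: [-0.4, 0.4, 1.0]
opening: 0.232
grip_force: 30.0
```

```bash
python3 m.py
```

```text
[-0.04  0.02  0.48] [0.32 0.44 0.38] [564.83 137.78 354.13] 25.75
probe_grip 0.78 [310.1 275.5]
probe_grip 0.5 [326.2 268.2]
probe_tip 0.62 [305.1 313.9]
probe 0.94 [311.5 276. ]
probe 0.47 [305.8 314.5]
bottle_mark 0.59 [413.2 311.5]
bottle_mark 0.57 [308.9 313. ]
bottle 0.65 [416.8 311.2]
bottle 0.61 [305.8 318.4]
[[150 157 139 112 105 173 225 172 101 102  89  86  92  96  98  97  98  81
   58  42  77 104 112 149 158 142 164 163]
 [149 150 134 116 100 150 212 187 118 119 110 108 107  88  89  93  95  75
   53  75 110 128 126 109 119 153 162 164]
 [150 141 123 116 110 118 162 157 117 122 124 126 127 110 111 106 106 112
  105 119 127 134 121 110 131 155 162 163]
 [144 133 117 118 111  95 109 123 123 131 121 122 125 125 126 121 120 130
  128 129 130 125 111 129 155 159 162 163]
 [140 122 118 119 104  62  75 115 126 123 126 135 134 138 135 131 137 135
  126 126 121 115 131 151 158 162 161 162]
 [139 117 116 118  95  44 133 186 182 135 123 143 142 141 138 140 140 134
  135 118  92 118 150 161 159 161 164 163]
 [124 119 117 113  69  49 166 220 211 152  75  97 102  95 104 104 101  95
   94 
[... 1794 characters left out ...]
210 205 211 242 248 248 252 221  84 163 191 133 149 159 147 134 142 146
  144 187 228 151 111 241 254 251 254 243]
 [231 198 182 237 251 248 252 251 176  67 114 146 163 168 161 159 163 170
  168 148 108  98 208 254 251 250 253 223]
 [225 183 142 212 248 251 249 254 253 173  61 101 127 141 151 148 143 134
  125  79  72 189 253 254 250 254 246 177]
 [214 165 120 149 238 254 249 252 251 195 110  95  85  74  91  91  81  78
   70  85 192 254 254 253 254 253 210 144]
 [197 146 134 136 193 236 250 255 233 144 154 150 139 123 124 127 125 130
  131 203 254 255 254 254 243 201 152 139]
 [186 142 138 145 143 161 214 249 227 148 158 164 165 168 166 165 169 165
  156 241 255 252 243 231 171 130 136 145]]
```

The force rose 1.8 N, so the tip is pushed in about 4 mm. One more millimetre, then hand in.

Call:
move_arm --commands '[[[0, 0, -0.03], 0, -1], [[0, 0, 0], 0, -1], [[0, 0, 0], 0, -1], [[0, 0, 0], 0, -1]]'

```text
t: 26.33
eef_pos: [564.8, 137.8, 353.2]
tcp_rot: [3.141, 0.0, 2.745]
ft_force: [-0.5, 0.2, 0.3]
opening: 0.228
grip_force: 30.0
```

```bash
python3 m.py | head -1; python3 -c "
from cell import env
print(env.job_done())"
```

```text
[-0.27 -0.09  1.04] [0.61 0.55 0.46] [564.84 137.79 353.18] 26.9333
the job is handed in; nothing more can be done
None
```

I stood the toppled bottle upright in the gap and let go, then handed the job in at about 27 s with the probe held upright on its inked ring, pressing about 2.4 N (sprung tip in about 5 mm); no verdict came back.

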